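# Reset the sample changer with its key

### The arm

A 7-joint arm with a two-finger parallel gripper is mounted at the origin on the work surface. World frame = base frame: x ahead of the robot, y to its left, z up, the work surface at z = 0. Lengths are in m, angles in rad, forces in N, time in s.
With the tool pointing down it reaches from about 0.425 to 0.875 m from the base axis. Payload 8.4 kg.
Tool frame: the origin (TCP) lies on the mounting face of the last link; the fingertips stand r.tips_ahead ahead of it and the grasp point (between the pads) lies 155 mm ahead of it (r.tips_ahead is the distance from the TCP to the fingertips, in m); z points along the fingers, y is the line along which they close (so a half turn about z gives the same grasp; the last joint's range is limited). The gripper opens to 85 mm and grips with 20 to 120 N. Pads are 22 mm wide; open, the fingers measure 114 mm over their backs; the gripper's body (76 mm by 85 mm) begins 54 mm behind the grasp point. The pads swing forward as they close: fully open they stand 13 mm farther back than shut.
Start: joints at [1.24, 0.333, 0.04, 1.465, -0.013, 1.343, -0.059], TCP at [0.149, -0.633, 0.405] pointing down, gripper open.
Joint ranges: [-2.58, 2.58], [-0.38, 2.09], [-1.3, 1.39], [0.25, 2.4], [-1.5, 4.64], [0.08, 2.09], [-2.65, 2.65]. Speed limits (rad/s): [2.22, 2.22, 2.79, 2.79, 3.14, 3.14, 3.14].

### API

Orientations are given as a 3x3 rotation matrix whose columns are the frame's x, y, z axes.
In Python, from rig import r gives the robot as it stands.
- The arm moves only by the tool step_arm, never from a script. Its argument "commands" is a list of rows, each an object with "gripper": the opening, from 0 (shut) to 1 (fully open); "travel": the shift along the tool's x, y, z in mm, a list of three; "roll": the turn about the tool's z in degrees. A call has 1 to 20 rows; each row shifts and turns the commanded pose from where the row before left it, along the tool's axes as they then stand; what a row does not reach is not made up. A row lasts 1/10 s, in which the tool goes at most 50 mm and 8.59 degrees, less where a joint would pass 70% of its speed; a pose out of reach is approached as far as the arm can. A call with a gripper value outside its range is refused whole. The fingers move at their own pace and stop on an object; the grip force is fixed at half the most. Time passes only in rows, so rows that do not move let the fingers close. It gives the time, the measured TCP pose, the force, the opening and the grip force at its end, in the units of the state.
- r.sense(): the state, without advancing time (a new reading comes with each control period).
- r.camera(name): name is "side" or "top" or "wrist"; returns the picture (420x560x3 uint8, blue, green, red); there is no depth.
- r.calibration(name): a dict with "fx", "fy", "cx", "cy" (pixels), "k1" (the pictures are not rectified: a ray, as slopes to the right and down, at radius r is drawn at 1 + k1 r^2 times it, then the intrinsics apply), "xyz" and "rotation" of the camera in the world. Camera axes: x right, y down, z forward; pixel columns grow to the right and rows downward; lengths in m; the calibration is good to about 2 mm. A picture is of the moment at which its call begins: read the wrist's pose just before it. calibration takes no time and is no camera call; for the wrist camera it gives the pose at the moment of the call.
- r.sign_off(): hands the job in; it is judged then, once.
The state is a dict: "time": time; "joint_pos": joint angles; "dq": joint speeds; "tau": joint torques, N m; "tool_pos": TCP position; "ee_rot": TCP orientation; "force": force on the tool from outside, world axes, zero at the start; "moment": the same for the moment, N m; "width": finger opening in m; "finger_force": force on a finger pad.
Only numpy, scipy, OpenCV 4.12 (cv2) and the standard library are available. Lean on these libraries where they do the work, as an engineer would, in place of code of your own. Each camera call takes 0.05 s, during which the arm holds its last target. There are 200 camera calls.

### The job

The sample changer has been stopped and must be reset at its control station: take the key with the oblong bow from the key block, push it fully home in the lock, turn it clockwise to its stop and back home again, then withdraw it and stand it back fully down in its slot in the block. Feel for the keyhole and the stop, never force the key, and leave the other keys and everything else on the bench where they are.

Things in the scene. Friction and masses are not known exactly. Their poses are not given: they have to be found in the camera images.
- key: Double-bit key, 30 to 60 g, standing bit down in one of the block's three slots. Origin: tip's underside; z up the stem, x its thin way, y its width. Steel bit 4 mm (x) by 14 mm (y) from tip to 18 mm up, its lowest edge and corners rounded with 1.2 mm radius; round stem 4.8 mm thick; collar 18 mm across, 24 to 28 mm above the tip, on which it rests in block and lock. The same after half a turn.
- key_grip (a point): Point in the key's oblong black bow, 48 mm above the tip, 12 mm under its top. The bow (the grip) is 8 mm thick (x) and 30 mm wide (y), edges rounded, from 30 to 60 mm above the tip. Axes as the key's.
- key_round: Another key, not to be used: same stem and collar, disc-shaped black bow 30 mm across and 8 mm thick, top 61 mm above its tip. Origin and axes as for the key.
- key_tee: Another key, not to be used: same collar, steel tee-bar 42 mm long (y) and 10 mm thick at the top, 58 mm above its tip. Origin and axes as for the key.
- block: Grey key block fixed to the bench, 60 (x) by 170 (y) by 40 mm high. Origin: centre of its underside. Slots 7 mm (x) by 17 mm (y), 28 mm deep, in its top at y = -55, 0 and +55 mm. Each key stands upright in one, collar on the block's top (tip 16 mm above the underside), its y along the block's y. Two slots hold the other keys; the key's own slot is the only one free once it is out.
- station: White control station fixed to the bench, 100 (x) by 190 (y) by 75 mm high, blue foot. Origin: centre of its underside. On its top: the lock at y = +45 mm, a red stop button (plate 58 mm wide, up to 32 mm above the top) at y = -52 mm and a clear lamp (26 mm wide, 13 mm high) at x = +26, y = -5 mm. Delicate lock: push with under 25 N, strain its stop with under 0.15 N m.
- lock (a point): Nominal middle of the lock, on its face 79 mm above the bench; axes as the station's. The lock is a steel plate 54 mm square, 4 mm thick, with a slot keyhole 6 mm (x) by 16 mm (y) in its middle, sides parallel to the station's. It is clamped over an oversize cut-out: plate and keyhole lie up to 4 mm off this point in x and in y, to be seen or felt, and stay put when handled gently.
- barrel (a joint): Turning part inside the lock, moved by the key: 0 rad at home, grows clockwise seen from above. At home the key's y lies along the station's y; it goes in 24 mm, collar on plate. Key play in the lock about 0.15 rad either way; turned, the bit is held under the plate. Spring back to home, 0.01 N m there to 0.04 at the stop. The hard stop lies between 0.8 and 1.5 rad: there the torque rises steeply.
- tape: Roll of tape lying flat, 94 mm across, 24 mm high.
- vial_a: Sample vial, 22 mm across, 46 mm high, standing on the bench.
- vial_b: Another such vial.
- vial_c: Another such vial.
- beaker: Glass beaker, 72 mm across, 90 mm high.
- reagent: Amber reagent bottle, 86 mm across, 185 mm high.
- wash: White plastic bottle, 68 mm across, 170 mm high.

How it is judged:
By the outcome, as a careful person would: the job done as asked, in the order asked, and still so for the second after the job is handed in, with the robot touching nothing.
It also fails if it takes over 72 s, if anything falls off the work surface, if the arm or the gripper's body presses on something with over 40 N, if the wrist force passes 120 N, or if a joint passes its speed limit or range.

## Working session

There is one attempt and no reset: what is moved stays moved. The work goes in short steps, Python scripts to look and compute and a tool call to move; the robot and the scene stay as the last step left them, time stands still between calls to the robot, and variables do not carry over. Pictures are saved under pics/ and viewed, at most 10 in all, crops included, and the job is handed in when it is done.

Besides the shell and the picture viewer there is one more tool, called after "Request:" as name(argument=value, ...), one argument or row to a line, values as JSON. step_arm: Moves the arm, as the interface text tells. Its arguments: {"type":"object","properties":{"commands":{"type":"array"}},"required":["commands"]}

```bash
mkdir -p pics; ls; cat > h.py <<'E'
import numpy as np, cv2
from rig import r
def ray(name,uv,cal=None):
    c=cal or r.calibration(name)
    K=np.array([[c["fx"],0,c["cx"]],[0,c["fy"],c["cy"]],[0,0,1]])
    # k1 model: distorted = s*(1+k1 s^2)
    p=cv2.undistortPointsIter(np.array([[uv]],float),K,np.array([c["k1"],0,0,0.]),None,None,(3,50,1e-10)).ravel()
    d=np.array(c["rotation"])@np.array([p[0],p[1],1.]); return np.array(c["xyz"]),d
def plane(name,uv,z,cal=None):
    o,d=ray(name,uv,cal); return o+d*(z-o[2])/d[2]
def proj(name,X,cal=None):
    c=cal or r.calibration(name)
    K=np.array([[c["fx"],0,c["cx"]],[0,c["fy"],c["cy"]],[0,0,1]])
    R=np.array(c["rotation"]).T; t=-R@np.array(c["xyz"])
    return cv2.projectPoints(np.array(X,float).reshape(-1,1,3),cv2.Rodrigues(R)[0],t,K,np.array([c["k1"],0,0,0.]))[0].reshape(-1,2)
E
python3 - <<'E'
from h import *
s=r.sense(); print({k:np.round(v,3).tolist() for k,v in s.items()}, r.tips_ahead)
ims=[]
for n in("top","side"):
    im=r.camera(n); cv2.imwrite(f"pics/{n}0.png",im); c=r.calibration(n); print(n,c)
print(r.calibration("wrist"))
E
```

```text
pics
{'time': 0.0, 'joint_pos': [1.24, 0.334, 0.04, 1.466, -0.013, 1.343, -0.058], 'dq': [-0.0, 0.0, 0.0, -0.001, -0.0, 0.002, -0.002], 'tau': [-0.0, -65.856, 1.365, -40.556, 0.017, 0.013, -0.0], 'tool_pos': [0.149, -0.632, 0.404], 'ee_rot': [[0.973, 0.23, -0.0], [0.23, -0.973, 0.002], [-0.0, -0.002, -1.0]], 'force': [0.383, 0.233, 0.259], 'moment': [-0.009, -0.046, 0.026], 'finger_force': 0.0, 'width': 0.085} 0.1734
top {'fx': 522.5669903656728, 'fy': 522.5669903656728, 'cx': 284.45302058512203, 'cy': 214.15891419887518, 'k1': -0.009701278554647341, 'xyz': array([0.38471177, 0.11302967, 1.55797564]), 'rotation': array([[-0.01183894, -0.99130602,  0.13104283],
       [-0.99991217,  0.01095582, -0.0074581 ],
       [ 0.00595758, -0.13111961, -0.99134865]])}
side {'fx': 545.5088490223782, 'fy': 545.5088490223782, 'cx': 286.31834892657906, 'cy': 206.0605317963432, 'k1': 0.01731545830472776, 'xyz': array([0.37291627, 1.11388363, 0.68910279]), 'rotation': array([[-0.97870172, -0.08967151,  0.18466718],
       [-0.20470212,  0.49416963, -0.84492213],
       [-0.01549147, -0.86472851, -0.50200062]])}
{'fx': 295.89479928869724, 'fy': 295.89479928869724, 'cx': 282.02302949918624, 'cy': 209.0705632205548, 'k1': -0.05373153494127, 'xyz': array([ 0.22106138, -0.61635928,  0.37332572]), 'rotation': array([[ 0.22975552, -0.93094084, -0.28383367],
       [-0.97324593, -0.22042076, -0.06486172],
       [-0.00218041,  0.29114231, -0.95667727]])}
```

View pics/top0.png

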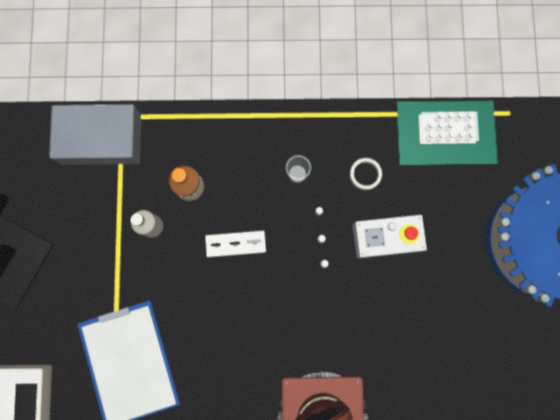

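View pics/side0.png

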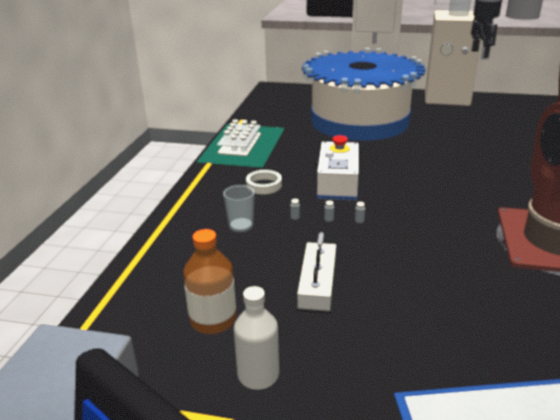

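The top view shows the key block at (236,243), with dark bows at (215,244) and (235,243) and the steel tee at (254,241). The station is at (390,236), its lock plate at (375,237) and its red button at (411,233). The side view shows the block at (318,275). The start pose is to the right of the robot, far from the block.

```bash
python3 - <<'E'
from h import *
t=cv2.imread("pics/top0.png"); s=cv2.imread("pics/side0.png")
g=cv2.cvtColor(t,cv2.COLOR_BGR2GRAY)
def rect(m,name,z,roi):
    x0,y0,x1,y1=roi; mm=np.zeros_like(m); mm[y0:y1,x0:x1]=m[y0:y1,x0:x1]
    c=max(cv2.findContours(mm,cv2.RETR_EXTERNAL,cv2.CHAIN_APPROX_NONE)[0],key=cv2.contourArea)
    P=np.array([plane("top",p,z)[:2]*1000 for p in c[:,0,:].astype(float)],np.float32)
    b=cv2.minAreaRect(P); print(name,np.round(b[0],1),np.round(b[1],1),round(b[2],1)); return b
m=(g>150).astype(np.uint8)*255
rect(m,"block",.04,(195,220,280,265)); rect(m,"station",.075,(345,205,435,265))
# red button, lock plate
for n,mk,z in(("red",cv2.inRange(t,(0,0,140),(70,70,255)),.1),):
    rect(mk,n,z,(345,205,435,265))
for k,uv in(("k1",(215,244)),("k2",(235,243)),("k3",(254,241))):print(k,plane("top",uv,.07))
print("lock",plane("top",(375,237),.079))
a=cv2.resize(t[222:262,198:274],None,fx=7,fy=7,interpolation=3)
b=cv2.resize(s[225:312,295:345],None,fx=5,fy=5,interpolation=3)
M=np.zeros((435,532+250,3),np.uint8);M[:280,:532]=a;M[:435,532:]=b;cv2.imwrite("pics/m1.png",M)
E
```

```text
block [501.3 245.9] [ 63.3 172.5] 4.0
station [ 515.8 -199.9] [102.7 192.3] 5.3
red [ 528.5 -262.7] [2.8 5.6] 87.5
k1 [0.49783504 0.30071858 0.07      ]
k2 [0.500047   0.24376145 0.07      ]
k3 [0.50514769 0.18960017 0.07      ]
lock [ 0.51188554 -0.15467407  0.079     ]
```

View pics/m1.png

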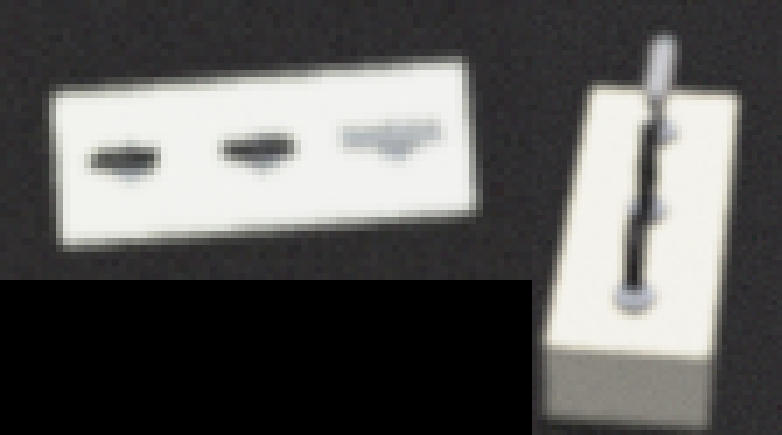

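The montage shows two black bows at the left and middle of the block, and the steel tee on the right. The two black ones can't be told apart from here, so the wrist camera will have to do it. First I'll pass over the lock and look at it on the way.

Request:
step_arm(
  commands=[
    {"gripper":1,"travel":[26,-21,0],"roll":0},
    {"gripper":1,"travel":[26,-21,0],"roll":0},
    {"gripper":1,"travel":[26,-21,0],"roll":0},
    {"gripper":1,"travel":[26,-21,0],"roll":0},
    {"gripper":1,"travel":[26,-21,0],"roll":0},
    {"gripper":1,"travel":[26,-21,0],"roll":0},
    {"gripper":1,"travel":[26,-21,0],"roll":0},
    {"gripper":1,"travel":[26,-21,0],"roll":0},
    {"gripper":1,"travel":[26,-21,0],"roll":0},
    {"gripper":1,"travel":[26,-21,0],"roll":0},
    {"gripper":1,"travel":[26,-21,0],"roll":0},
    {"gripper":1,"travel":[26,-21,0],"roll":0},
    {"gripper":1,"travel":[26,-21,0],"roll":0},
    {"gripper":1,"travel":[26,-21,0],"roll":0},
    {"gripper":1,"travel":[26,-21,0],"roll":0},
    {"gripper":1,"travel":[26,-21,0],"roll":0},
    {"gripper":1,"travel":[26,-21,0],"roll":0},
    {"gripper":1,"travel":[26,-21,0],"roll":0},
  ],
)

```text
time: 1.9
tool_pos: [0.5185, -0.1561, 0.4045]
ee_rot: [[0.973, 0.23, -0.0], [0.23, -0.973, 0.0], [-0.0, -0.0, -1.0]]
force: [0.4, 0.3, -0.2]
width: 0.0857
finger_force: 0.0
```

Request:
step_arm(
  commands=[
    {"gripper":1,"travel":[0,0,8],"roll":-8.2},
    {"gripper":1,"travel":[0,0,8],"roll":-8.2},
    {"gripper":1,"travel":[0,0,8],"roll":-8.2},
    {"gripper":1,"travel":[0,0,8],"roll":-8.2},
    {"gripper":1,"travel":[0,0,8],"roll":-8.2},
    {"gripper":1,"travel":[0,0,8],"roll":-8.2},
    {"gripper":1,"travel":[0,0,8],"roll":-8.2},
    {"gripper":1,"travel":[0,0,8],"roll":-8.2},
    {"gripper":1,"travel":[0,0,8],"roll":-8.2},
    {"gripper":1,"travel":[0,0,8],"roll":-8.2},
    {"gripper":1,"travel":[0,0,0],"roll":0},
    {"gripper":1,"travel":[0,0,0],"roll":0},
  ],
)

```text
time: 3.1
tool_pos: [0.5179, -0.1573, 0.3247]
ee_rot: [[-0.088, 0.996, -0.0], [0.996, 0.088, 0.0], [0.0, -0.0, -1.0]]
force: [-0.5, 0.5, -0.7]
width: 0.0855
finger_force: 0.0
```

```bash
python3 - <<'E'
from h import *
s=r.sense(); print(s["time"],np.round(s["tool_pos"],4),np.round(s["ee_rot"],4).tolist(),np.round(s["joint_pos"],2))
import pickle; c=r.calibration("wrist"); im=r.camera("wrist"); cv2.imwrite("pics/w1.png",im); pickle.dump(c,open("w1.pkl","wb"))
print(proj("wrist",[[.5116,-.1551,.079]],c))
E
```

```text
3.1 [ 0.5179 -0.1573  0.3247] [[-0.0876, 0.9962, -0.0005], [0.9962, 0.0876, 0.0004], [0.0004, -0.0005, -1.0]] [ 0.7   0.22 -0.55  1.81  0.12  1.15  0.2 ]
[[274.97239487 215.8044423 ]]
```

View pics/w1.png

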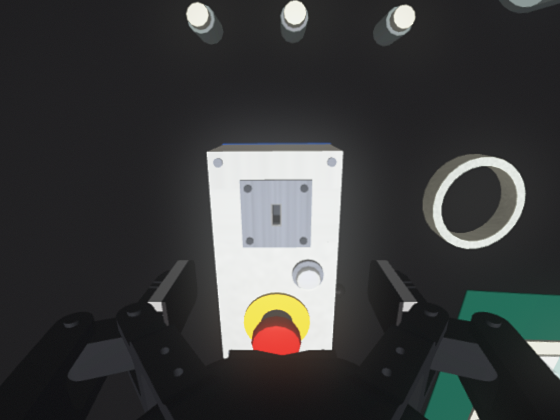

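The wrist picture shows the station squarely in view. The lock plate spans (241–312, 180–247) and the keyhole is at about (276,215). The lamp is at (307,273).

```bash
python3 - <<'E'
from h import *
import pickle; c=pickle.load(open("w1.pkl","rb")); im=cv2.imread("pics/w1.png"); g=cv2.cvtColor(im,cv2.COLOR_BGR2GRAY)
print(g[205:227,266:288])
P=lambda p,z:plane("wrist",p,z,c)[:2]*1000
def box(mask,z,n):
    k=max(cv2.findContours(mask,cv2.RETR_EXTERNAL,cv2.CHAIN_APPROX_NONE)[0],key=cv2.contourArea)
    b=cv2.minAreaRect(np.array([P(p,z) for p in k[:,0,:].astype(float)],np.float32)); print(n,b)
R=np.zeros_like(g); R[165:258,225:328]=255
box(((g<215)&(R>0)).astype(np.uint8)*255,.079,"plate")
R[:]=0;R[195:235,262:292]=255
box(((g<125)&(R>0)).astype(np.uint8)*255,.079,"hole")
# station edges: left/right white edges per row
L=[];Q=[]
for v in range(160,250,4):
    row=g[v].astype(int); d=np.diff(row)
    u=195+np.argmax(d[195:235]); w=325+np.argmin(d[325:355]); L.append(P((u+.5,v),.075));Q.append(P((w+.5,v),.075))
for E in(L,Q):
    vx,vy,x,y=cv2.fitLine(np.array(E,np.float32),cv2.DIST_HUBER,0,.01,.01).ravel(); print("edge yaw",np.degrees(np.arctan(-vx/vy)),x,y)
# top edge
T=[]
for u in range(220,335,5):
    d=np.diff(g[:,u].astype(int)); v=145+np.argmax(d[145:170]); T.append(P((u,v+.5),.075))
vx,vy,x,y=cv2.fitLine(np.array(T,np.float32),cv2.DIST_HUBER,0,.01,.01).ravel(); print("top yaw",np.degrees(np.arctan(vy/vx)),x,y)
E
```

```text
[[183 183 183 183 180 167 135 113 119 120 120 121 121 128 156 180 188 189
  188 186 184 181]
 [183 183 182 183 181 167 129  98 107 109 108 110 110 118 152 180 188 188
  188 186 184 181]
 [183 183 182 183 181 168 129  98 107 109 110 109 110 119 151 181 188 189
  187 185 183 181]
 [184 183 182 183 181 167 129  99 107 109 110 111 111 118 152 180 188 189
  188 186 184 181]
 [184 183 182 182 182 167 129  99 107 110 110 110 111 119 152 180 188 189
  187 186 183 181]
 [184 184 182 183 182 168 129  99 107 109 110 110 111 120 152 179 188 189
  188 186 183 181]
 [183 184 182 183 182 168 128  99 108 109 110 111 111 120 152 180 188 189
  188 186 183 181]
 [184 184 182 182 182 168 128  99 108 109 110 111 112 120 152 179 188 189
  188 185 184 181]
 [183 184 183 183 182 172 133  98 108 109 110 111 111 120 151 179 187 188
  188 186 184 181]
 [184 183 182 182 182 176 138  94 100 102 103 103 104 115 149 179 188 189
  188 186 183 181]
 [183 184 182 182 182 177 138  86  86  86  87  87  86 101 143 178 189 189
  188 186 184 181]
 [184 184 183 182 183 176 138  82  76  78  79  77  78  91 139 179 189 189
  1
[... 576 characters left out ...]
184 184 183 182 183 178 144 101  99  99  99  99 100 110 148 179 189 190
  188 187 184 182]
 [184 184 183 182 183 178 155 130 128 129 129 131 138 147 162 180 189 189
  188 186 184 181]
 [185 184 183 182 183 180 173 168 168 165 166 169 175 179 177 182 188 189
  187 186 184 181]
 [184 184 183 182 182 183 184 185 182 180 181 184 183 182 180 184 189 189
  188 186 184 182]]
plate ((512.0404663085938, -153.75173950195312), (53.9904899597168, 54.58486557006836), 5.072802543640137)
hole ((512.2488403320312, -153.65646362304688), (4.624975681304932, 14.450237274169922), 4.856908798217773)
edge yaw 5.140315 461.71194 -160.20854
edge yaw 5.1185956 560.9964 -143.9185
top yaw 5.224883 502.45587 -106.81658
```

The lock is at (512.2, −153.7) mm with a yaw of 5.1°, and the plate measures 54 mm as it should. Next is the block, viewed obliquely to tell the bows apart.

Request:
step_arm(
  commands=[
    {"gripper":1,"travel":[34,-5,0],"roll":0},
    {"gripper":1,"travel":[34,-5,0],"roll":0},
    {"gripper":1,"travel":[34,-5,0],"roll":0},
    {"gripper":1,"travel":[34,-5,0],"roll":0},
    {"gripper":1,"travel":[34,-5,0],"roll":0},
    {"gripper":1,"travel":[34,-5,0],"roll":0},
    {"gripper":1,"travel":[34,-5,0],"roll":0},
    {"gripper":1,"travel":[34,-5,0],"roll":0},
    {"gripper":1,"travel":[34,-5,0],"roll":0},
    {"gripper":1,"travel":[34,-5,0],"roll":0},
    {"gripper":1,"travel":[34,-5,0],"roll":0},
    {"gripper":1,"travel":[34,-5,0],"roll":0},
    {"gripper":1,"travel":[0,0,0],"roll":1},
  ],
)

```text
time: 4.45
tool_pos: [0.4189, 0.248, 0.3257]
ee_rot: [[-0.078, 0.997, 0.001], [0.997, 0.078, 0.002], [0.002, 0.001, -1.0]]
force: [-0.4, 0.3, 0.2]
width: 0.0858
finger_force: 0.0
```

```bash
python3 - <<'E'
from h import *
s=r.sense(); print(s["time"],np.round(s["tool_pos"],4),np.round(s["ee_rot"],4).tolist(),np.round(s["joint_pos"],2))
import pickle; c=r.calibration("wrist"); im=r.camera("wrist"); cv2.imwrite("pics/w2.png",im); pickle.dump(c,open("w2.pkl","wb"))
p=proj("wrist",[[.498,.3007,.07],[.5,.244,.07],[.505,.19,.07]],c); print(p)
u,v=np.clip(p.mean(0).astype(int)-[100,130],0,[360,160]); cv2.imwrite("pics/w2c.png",cv2.resize(im[v:v+260,u:u+200],None,fx=2.3,fy=2.3,interpolation=2)); print(u,v)
E
```

```text
4.45 [0.4189 0.248  0.3257] [[-0.0777, 0.997, 0.001], [0.997, 0.0777, 0.0025], [0.0024, 0.0011, -1.0]] [ 0.22  0.14 -0.9   1.92  0.12  1.13 -0.64]
[[391.03625291 157.83337892]
 [380.94037013 227.68079682]
 [375.52358027 286.03581542]]
282 93
```

View pics/w2c.png

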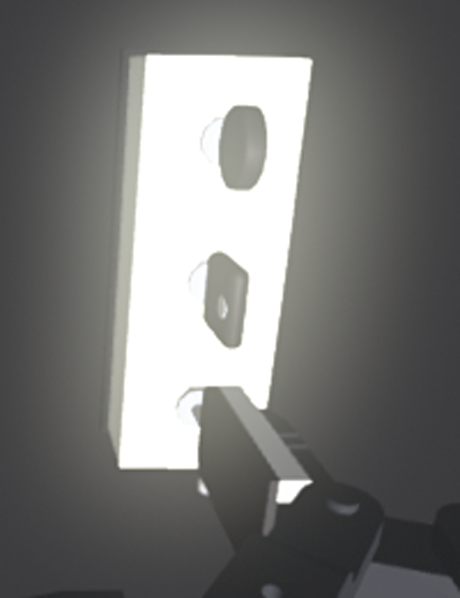

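The crop shows the oblong bow in the middle slot, with the round disc above it (left slot) and the tee under the finger (right slot). I'll move over the middle key for a fine measurement.

Request:
step_arm(
  commands=[
    {"gripper":1,"travel":[-2.3,20,8],"roll":0},
    {"gripper":1,"travel":[-2.3,20,8],"roll":0},
    {"gripper":1,"travel":[-2.3,20,8],"roll":0},
    {"gripper":1,"travel":[-2.3,20,8],"roll":0},
    {"gripper":1,"travel":[0,0,0],"roll":0},
    {"gripper":1,"travel":[0,0,0],"roll":0},
  ],
)

```text
time: 5.1
tool_pos: [0.5013, 0.2396, 0.2926]
ee_rot: [[-0.072, 0.997, -0.001], [0.997, 0.072, -0.0], [-0.0, -0.001, -1.0]]
force: [0.8, 0.3, 0.2]
width: 0.0853
finger_force: 0.0
```

```bash
python3 - <<'E'
from h import *
s=r.sense(); print(s["time"],np.round(s["tool_pos"],4),np.round(s["ee_rot"],4).tolist())
import pickle; c=r.calibration("wrist"); im=r.camera("wrist"); cv2.imwrite("pics/w3.png",im); pickle.dump(c,open("w3.pkl","wb"))
g=cv2.cvtColor(im,cv2.COLOR_BGR2GRAY)
def box(mask,z,n):
    k=max(cv2.findContours(mask,cv2.RETR_EXTERNAL,cv2.CHAIN_APPROX_NONE)[0],key=cv2.contourArea)
    print(n,k.reshape(-1,2).min(0),k.reshape(-1,2).max(0))
    b=cv2.minAreaRect(np.array([plane("wrist",p,z,c)[:2]*1000 for p in k[:,0,:].astype(float)],np.float32)); print(b)
box((g>200).astype(np.uint8)*255,.04,"block")
print(proj("wrist",[[.5,.245,.076],[.5,.245,.044]],c))
E
```

```text
5.1 [0.5013 0.2396 0.2926] [[-0.0721, 0.9974, -0.0009], [0.9974, 0.0721, -0.0001], [-0.0, -0.0009, -1.0]]
block [242  94] [326 301]
((501.1197204589844, 246.00479125976562), (59.64326477050781, 168.799560546875), 3.953697919845581)
[[281.75697648 225.26403386]
 [281.81994297 211.03825059]]
```

View pics/w3.png

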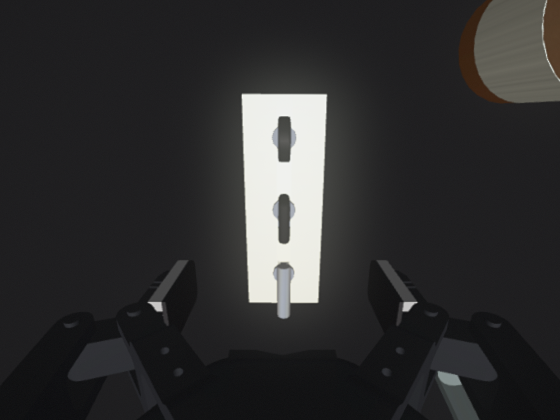

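The wrist view has the block outline at (242–326, 94–301), with the oblong bow at (278–290, 194–243). The block centre is (501.1, 246.0) with a yaw of 3.95°, which agrees with the top view. Descending.

Request:
step_arm(
  commands=[
    {"gripper":1,"travel":[3.2,0.2,12],"roll":0.2},
    {"gripper":1,"travel":[3.2,0.1,12],"roll":0},
    {"gripper":1,"travel":[0,0,12],"roll":0},
    {"gripper":1,"travel":[0,0,12],"roll":0},
    {"gripper":1,"travel":[0,0,12],"roll":0},
    {"gripper":1,"travel":[0,0,11],"roll":0},
    {"gripper":1,"travel":[0,0,0],"roll":0},
    {"gripper":1,"travel":[0,0,0],"roll":0},
  ],
)

```text
time: 5.95
tool_pos: [0.501, 0.2468, 0.2216]
ee_rot: [[-0.071, 0.997, -0.0], [0.997, 0.071, 0.0], [0.0, -0.0, -1.0]]
force: [0.4, -0.1, 0.6]
width: 0.0849
finger_force: 0.0
```

Request:
step_arm(
  commands=[
    {"gripper":0.3,"travel":[0,0,0],"roll":0},
    {"gripper":0.2,"travel":[0,0,0],"roll":0},
    {"gripper":0.15,"travel":[0,0,0],"roll":0},
    {"gripper":0.1,"travel":[0,0,0],"roll":0},
    {"gripper":0,"travel":[0,0,0],"roll":0},
    {"gripper":0,"travel":[0,0,0],"roll":0},
    {"gripper":0,"travel":[0,0,0],"roll":0},
    {"gripper":0,"travel":[0,0,0],"roll":0},
  ],
)

```text
time: 6.75
tool_pos: [0.5011, 0.2468, 0.222]
ee_rot: [[-0.071, 0.997, 0.0], [0.997, 0.071, 0.0], [0.0, 0.0, -1.0]]
force: [-0.1, -0.5, 3.2]
width: 0.0073
finger_force: 59.8
```

Request:
step_arm(
  commands=[
    {"gripper":0,"travel":[0,0,-3],"roll":0},
    {"gripper":0,"travel":[0,0,-7],"roll":0},
    {"gripper":0,"travel":[0,0,-10],"roll":0},
    {"gripper":0,"travel":[0,0,-10],"roll":0},
    {"gripper":0,"travel":[0,0,-15],"roll":0},
    {"gripper":0,"travel":[0,0,-15],"roll":0},
    {"gripper":0,"travel":[0,0,-15],"roll":0},
    {"gripper":0,"travel":[0,0,-15],"roll":0},
    {"gripper":0,"travel":[0,0,0],"roll":0},
    {"gripper":0,"travel":[0,0,0],"roll":0},
  ],
)

```text
time: 7.75
tool_pos: [0.501, 0.2467, 0.312]
ee_rot: [[-0.071, 0.997, 0.001], [0.997, 0.071, -0.0], [-0.0, 0.001, -1.0]]
force: [1.3, 0.3, -1.4]
width: 0.0069
finger_force: 59.4
```

```bash
python3 - <<'E'
from h import *
s=r.sense(); print(s["time"],np.round(s["tool_pos"],4),np.round(s["ee_rot"],4).tolist(),np.round(s["force"],2),np.round(s["moment"],3),s["width"])
import pickle; c=r.calibration("wrist"); im=r.camera("wrist"); cv2.imwrite("pics/w4.png",im); pickle.dump(c,open("w4.pkl","wb"))
T=np.array(s["tool_pos"]);R=np.array(s["ee_rot"])
print(proj("wrist",[T+R@[0,0,.206],T+R@[.007,.002,.206],T+R@[.007,-.002,.206],[.5011,.246,.04]],c))
a=cv2.resize(im[150:300,182:382],None,fx=4,fy=4,interpolation=2); cv2.imwrite("pics/w4c.png",a)
E
```

```text
7.75 [0.501  0.2467 0.312 ] [[-0.0709, 0.9975, 0.0007], [0.9975, 0.0709, -0.0], [-0.0001, 0.0007, -1.0]] [ 1.28  0.3  -1.4 ] [-0.013 -0.035 -0.004] 0.006902175227884412
[[282.89623748 239.03884773]
 [286.0684188  228.78521618]
 [279.74466001 228.78557013]
 [282.46418157 209.78297052]]
```

View pics/w4c.png

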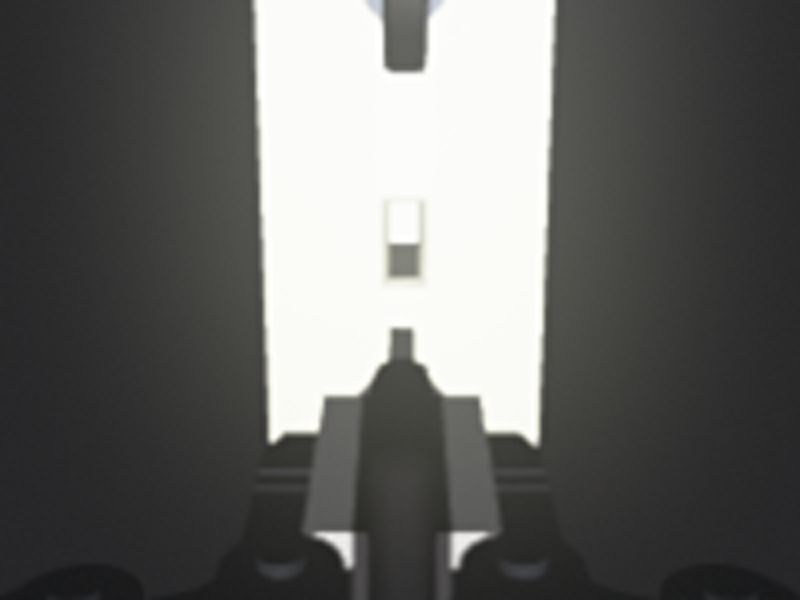

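The crop shows the held key's tip front edge at about image (282.4, 231.8) and the empty slot centred at about (283.1, 210). Both are within about 1 mm of prediction. Now back over the lock.

Request:
step_arm(
  commands=[
    {"gripper":0,"travel":[-15,-1.4,0],"roll":0},
    {"gripper":0,"travel":[-35,-1.4,0],"roll":0},
    {"gripper":0,"travel":[-35,-1.4,0],"roll":0},
    {"gripper":0,"travel":[-35,-1.4,0],"roll":0},
    {"gripper":0,"travel":[-35,-1.4,0],"roll":0},
    {"gripper":0,"travel":[-35,-1.4,0],"roll":0},
    {"gripper":0,"travel":[-35,-1.4,0],"roll":0},
    {"gripper":0,"travel":[-35,-1.4,0],"roll":0},
    {"gripper":0,"travel":[-35,-1.4,0],"roll":0},
    {"gripper":0,"travel":[-35,-1.4,0],"roll":0},
    {"gripper":0,"travel":[-35,-1.5,0],"roll":0},
    {"gripper":0,"travel":[-34.3,-1.5,0],"roll":0},
    {"gripper":0,"travel":[0,0,7],"roll":-1},
    {"gripper":0,"travel":[0,0,0],"roll":0},
    {"gripper":0,"travel":[0,0,0],"roll":0},
  ],
)

```text
time: 9.3
tool_pos: [0.5123, -0.1516, 0.3041]
ee_rot: [[-0.09, 0.996, -0.001], [0.996, 0.09, 0.001], [0.001, -0.001, -1.0]]
force: [0.2, 0.3, 0.1]
width: 0.007
finger_force: 59.4
```

```bash
python3 - <<'E'
from h import *
s=r.sense(); print(s["time"],np.round(s["tool_pos"],4),np.round(s["ee_rot"],4).tolist(),np.round(s["force"],2),np.round(s["moment"],3),s["width"])
import pickle; c=r.calibration("wrist"); im=r.camera("wrist"); cv2.imwrite("pics/w5.png",im); pickle.dump(c,open("w5.pkl","wb"))
T=np.array(s["tool_pos"]);R=np.array(s["ee_rot"])
print(proj("wrist",[T+R@[.007,.002,.2048],T+R@[.007,-.002,.2048],[.5122,-.1537,.079]],c))
a=cv2.resize(im[150:300,182:382],None,fx=4,fy=4,interpolation=2); cv2.imwrite("pics/w5c.png",a)
E
```

```text
9.3 [ 0.5123 -0.1516  0.3041] [[-0.0896, 0.996, -0.0012], [0.996, 0.0896, 0.0012], [0.0013, -0.0011, -1.0]] [0.22 0.33 0.11] [ 0.009  0.    -0.011] 0.00700670460912139
[[286.10124613 229.47989993]
 [279.73882853 229.4803817 ]
 [282.73571285 231.71045468]]
```

View pics/w5c.png

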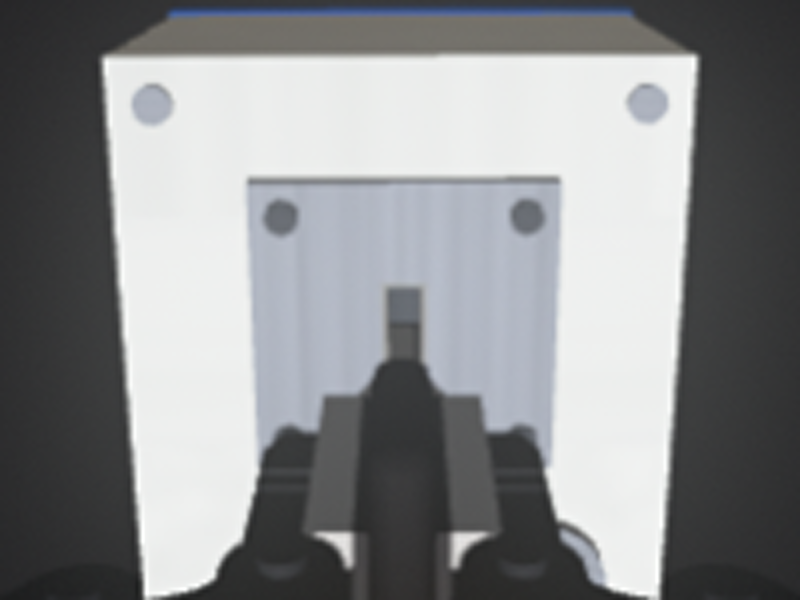

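The crop shows the keyhole's far end at about (404,288), which is image (283, 222). The key tip lies in front of it at about (404,322). I'll read the edge columns from the pixels.

```bash
python3 - <<'E'
from h import *
import pickle
for n in(5,4):
    g=cv2.cvtColor(cv2.imread(f"pics/w{n}.png"),cv2.COLOR_BGR2GRAY); print(n); print("     ",np.arange(276,291)); 
    for v in range(219 if n==5 else 228,241): print(v,g[v,276:291])
c=pickle.load(open("w5.pkl","rb"))
print(proj("wrist",[np.array([.5122,-.1537,.079])+np.array([-.089,.996,0])*a+np.array([.996,.089,0])*b for a,b in((.008,.003),(.008,-.003))],c))
E
```

```text
5
      [276 277 278 279 280 281 282 283 284 285 286 287 288 289 290]
219 [184 184 187 188 186 183 183 186 188 187 185 183 184 186 189]
220 [183 183 184 185 183 181 181 183 186 186 183 181 183 186 189]
221 [182 180 170 161 159 158 158 160 162 162 163 169 179 186 189]
222 [183 178 153 122 118 118 118 118 119 119 125 152 178 187 189]
223 [183 178 147 107 104 107 107 108 108 107 112 145 179 187 189]
224 [183 178 146 106 105 106 107 108 108 107 112 146 179 187 190]
225 [183 177 146 107 105 107 107 109 109 108 111 146 178 187 189]
226 [183 177 146 108 104 106 108 108 109 107 111 144 178 187 189]
227 [182 177 147 109 105 106 107 108 109 107 112 144 177 187 189]
228 [183 177 146 110 105 106 107 108 108 108 111 144 177 187 189]
229 [183 177 146 109 104 105 106 108 107 107 111 144 176 187 189]
230 [183 177 145 101  92  93  94  93  94  93 100 140 176 187 189]
231 [183 177 143  94  80  81  81  82  80  75  85 136 176 187 189]
232 [182 178 144  99  89  89  89  90  89  80  85 136 176 187 189]
233 [183 177 145 100  89  91  90  91  90  82  86 137 175 188 189]
234 [183 177 145 101  89  90  90  90  90
[... 708 characters left out ...]
45 237 237 239 239 238 248 252 252 251 251 251]
232 [251 252 248 211 140 135 144 143 151 222 251 252 251 251 251]
233 [251 252 248 199 114 104 107 105 114 197 248 252 251 251 251]
234 [251 252 249 201 115 106 108 106 114 195 248 253 251 251 251]
235 [251 252 249 200 114 106 107 105 115 195 248 252 251 251 251]
236 [251 253 247 186 113 106 107 106 113 195 248 252 251 251 251]
237 [251 253 243 170 110 106 107 106 114 195 248 253 251 251 251]
238 [251 254 243 167 108 105 106 105 112 195 249 253 252 251 251]
239 [252 255 239 149  97  94  95  93 102 176 246 255 253 251 251]
240 [248 236 191 107  79  80  79  79  82 127 199 236 248 252 251]
[[287.06394796 220.967463  ]
 [278.43970746 220.95962467]]
```

Request:
step_arm(
  commands=[
    {"gripper":0,"travel":[-0.5,0.3,4],"roll":0},
    {"gripper":0,"travel":[0,0,5],"roll":0},
    {"gripper":0,"travel":[0,0,5],"roll":0},
    {"gripper":0,"travel":[0,0,3],"roll":0},
    {"gripper":0,"travel":[0,0,0],"roll":0},
    {"gripper":0,"travel":[0,0,0],"roll":0},
    {"gripper":0,"travel":[0,0,0],"roll":0},
  ],
)

```text
time: 10.05
tool_pos: [0.5129, -0.1532, 0.2879]
ee_rot: [[-0.088, 0.996, 0.0], [0.996, 0.088, -0.0], [-0.0, 0.0, -1.0]]
force: [-0.5, -0.3, 0.7]
width: 0.0071
finger_force: 59.4
```

Request:
step_arm(
  commands=[
    {"gripper":0,"travel":[1.1,-0.2,0],"roll":0},
    {"gripper":0,"travel":[0,0,0],"roll":0},
    {"gripper":0,"travel":[0,0,0],"roll":0},
  ],
)

```text
time: 10.35
tool_pos: [0.5125, -0.1521, 0.2878]
ee_rot: [[-0.089, 0.996, 0.0], [0.996, 0.089, -0.0], [-0.0, 0.0, -1.0]]
force: [0.5, 1.1, -0.0]
width: 0.007
finger_force: 59.4
```

```bash
python3 - <<'E'
from h import *
def sh():
    s=r.sense(); print(s["time"],np.round(np.array(s["tool_pos"])*1000,2),np.round(np.array(s["ee_rot"])[:,0],4)); return s
s=sh(); im=r.camera("wrist"); c=r.calibration("wrist"); cv2.imwrite("pics/w6.png",im); sh()
g=cv2.cvtColor(im,cv2.COLOR_BGR2GRAY); print("     ",np.arange(276,291))
for v in range(220,241): print(v,g[v,276:291])
T=np.array(s["tool_pos"]);R=np.array(s["ee_rot"])
print(proj("wrist",[np.array([.5122,-.1537,.079])+np.array([-.089,.996,0])*a+np.array([.996,.089,0])*b for a,b in((.008,.003),(.008,-.003))],c))
E
```

```text
10.35 [ 512.49 -152.12  287.83] [-8.860e-02  9.961e-01 -1.000e-04]
10.4 [ 512.47 -152.15  287.77] [-0.0885  0.9961 -0.    ]
      [276 277 278 279 280 281 282 283 284 285 286 287 288 289 290]
220 [185 186 187 185 182 181 182 186 187 184 183 182 183 186 188]
221 [184 186 187 186 182 181 183 186 187 184 183 182 183 186 188]
222 [184 186 187 185 183 181 183 186 187 185 182 182 183 186 188]
223 [184 186 187 185 182 181 183 186 186 184 182 182 183 185 188]
224 [184 186 187 185 182 181 182 186 187 185 183 182 183 186 188]
225 [184 185 187 185 182 181 183 186 187 185 183 181 183 186 188]
226 [184 185 187 186 183 182 183 186 187 185 183 182 183 186 188]
227 [182 181 184 183 180 179 181 184 185 184 182 180 183 185 188]
228 [178 170 161 158 156 156 157 160 162 160 159 167 180 186 187]
229 [176 155 124 117 117 117 117 118 119 117 123 151 178 186 187]
230 [177 148 110 103 104 105 106 106 106 106 116 150 178 186 188]
231 [177 148 108 100  99 100 101 100 101 103 116 150 178 186 188]
232 [177 147 107  96  92  92  91  91  92 100 117 150 178 186 188]
233 [176 146 106  94  90  90  89  89  90  96 116 151 178 186 188]
234 [175 149 111  94  89  90  89  89  89  95 115 150 177 186 188]
235 [176 152 116  94  89  89  89  89  90  96 115 150 177 185 188]
236 [175 151 112  92  88  89  89  89  89  93 113 150 177 185 188]
237 [175 147 105  86  89  89  89  89  88  87 106 147 176 185 188]
238 [176 147 103  83  88  89  89  88  88  82  99 145 176 186 188]
239 [175 143  94  75  76  77  77  77  77  76  96 142 176 187 188]
240 [162 116  73  60  60  60  60  59  61  64  80 121 165 185 188]
[[286.8677772  228.01703715]
 [277.52445197 228.02197258]]
```

The tip is centred over the hole to within about 0.3 mm. Easing down.

Request:
step_arm(
  commands=[
    {"gripper":0,"travel":[0,0,1],"roll":0},
    {"gripper":0,"travel":[0,0,1],"roll":0},
    {"gripper":0,"travel":[0,0,1],"roll":0},
    {"gripper":0,"travel":[0,0,1],"roll":0},
    {"gripper":0,"travel":[0,0,1],"roll":0},
    {"gripper":0,"travel":[0,0,0],"roll":0},
  ],
)

```text
time: 11.0
tool_pos: [0.5124, -0.1521, 0.2825]
ee_rot: [[-0.089, 0.996, -0.0], [0.996, 0.089, 0.0], [0.0, -0.0, -1.0]]
force: [0.2, 0.2, 0.1]
width: 0.0069
finger_force: 59.4
```

Request:
step_arm(
  commands=[
    {"gripper":0,"travel":[0,0,2],"roll":0},
    {"gripper":0,"travel":[0,0,2],"roll":0},
    {"gripper":0,"travel":[0,0,2],"roll":0},
    {"gripper":0,"travel":[0,0,2],"roll":0},
    {"gripper":0,"travel":[0,0,0],"roll":0},
  ],
)

```text
time: 11.5
tool_pos: [0.5124, -0.1521, 0.2744]
ee_rot: [[-0.089, 0.996, -0.001], [0.996, 0.089, 0.0], [0.0, -0.0, -1.0]]
force: [-0.1, 0.7, 0.0]
width: 0.0068
finger_force: 59.4
```

Request:
step_arm(
  commands=[
    {"gripper":0,"travel":[0,0,2],"roll":0},
    {"gripper":0,"travel":[0,0,2],"roll":0},
    {"gripper":0,"travel":[0,0,2],"roll":0},
    {"gripper":0,"travel":[0,0,2],"roll":0},
    {"gripper":0,"travel":[0,0,2],"roll":0},
    {"gripper":0,"travel":[0,0,0],"roll":0},
  ],
)

```text
time: 12.1
tool_pos: [0.5124, -0.1521, 0.2644]
ee_rot: [[-0.089, 0.996, -0.0], [0.996, 0.089, 0.0], [0.0, -0.0, -1.0]]
force: [-0.5, 0.0, 0.3]
width: 0.0069
finger_force: 59.4
```

Smooth so far, with about 3.4 mm to the collar contact.

Request:
step_arm(
  commands=[
    {"gripper":0,"travel":[0,0,1],"roll":0},
    {"gripper":0,"travel":[0,0,1],"roll":0},
    {"gripper":0,"travel":[0,0,0.5],"roll":0},
    {"gripper":0,"travel":[0,0,0.5],"roll":0},
    {"gripper":0,"travel":[0,0,0],"roll":0},
  ],
)

```text
time: 12.6
tool_pos: [0.5124, -0.1522, 0.2617]
ee_rot: [[-0.089, 0.996, -0.0], [0.996, 0.089, 0.0], [0.0, -0.0, -1.0]]
force: [0.7, 0.2, 0.0]
width: 0.0072
finger_force: 59.4
```

Request:
step_arm(
  commands=[
    {"gripper":0,"travel":[0,0,0.4],"roll":0},
    {"gripper":0,"travel":[0,0,0.3],"roll":0},
    {"gripper":0,"travel":[0,0,0],"roll":0},
  ],
)

```text
time: 12.9
tool_pos: [0.5125, -0.1522, 0.261]
ee_rot: [[-0.089, 0.996, -0.0], [0.996, 0.089, 0.0], [0.0, -0.0, -1.0]]
force: [-0.4, -0.1, -0.3]
width: 0.007
finger_force: 59.4
```

Request:
step_arm(
  commands=[
    {"gripper":0,"travel":[0,0,0.3],"roll":0},
    {"gripper":0,"travel":[0,0,0.3],"roll":0},
    {"gripper":0,"travel":[0,0,0],"roll":0},
  ],
)

```text
time: 13.2
tool_pos: [0.5125, -0.1521, 0.2609]
ee_rot: [[-0.089, 0.996, 0.0], [0.996, 0.089, -0.0], [-0.0, 0.0, -1.0]]
force: [-2.7, -0.4, 4.9]
width: 0.007
finger_force: 60.4
```

The collar is on the plate, with 4.9 N at the expected height. I'll ease off slightly, then turn clockwise (roll +) about the key's own axis, watching the moment.

```bash
cat > m.py <<'E'
from h import *
s=r.sense(); R=np.array(s["ee_rot"])
print(round(s["time"],2),np.round(np.array(s["tool_pos"])*1000,2),"yaw %.2f"%np.degrees(np.arctan2(R[1,0],R[0,0])),"F",np.round(s["force"],1),"M",np.round(s["moment"],3),"q7 %.4f tau7 %.3f"%(s["joint_pos"][6],s["tau"][6]),"w %.4f"%s["width"])
E
python3 m.py
```

```text
13.2 [ 512.52 -152.11  260.85] yaw 95.08 F [-2.7 -0.4  4.9] M [ 0.119  0.57  -0.063] q7 0.1358 tau7 -0.004 w 0.0070
```

Request:
step_arm(
  commands=[
    {"gripper":0,"travel":[0,0,-0.3],"roll":0},
    {"gripper":0,"travel":[-0.03,0.1,0],"roll":4},
    {"gripper":0,"travel":[-0.03,0.1,0],"roll":4},
    {"gripper":0,"travel":[-0.03,0.1,0],"roll":4},
    {"gripper":0,"travel":[0,0,0],"roll":0},
  ],
)

```text
time: 13.7
tool_pos: [0.5128, -0.1522, 0.2609]
ee_rot: [[0.122, 0.993, 0.0], [0.993, -0.122, -0.0], [-0.0, 0.0, -1.0]]
force: [-1.7, 0.5, 4.5]
width: 0.0067
finger_force: 60.0
```

```bash
python3 m.py
```

```text
13.7 [ 512.81 -152.16  260.91] yaw 83.02 F [-1.7  0.5  4.5] M [ 0.136  0.421 -0.037] q7 -0.0650 tau7 -1.252 w 0.0067
```

Request:
step_arm(
  commands=[
    {"gripper":0,"travel":[-0.03,0.1,0],"roll":4},
    {"gripper":0,"travel":[-0.03,0.1,0],"roll":4},
    {"gripper":0,"travel":[-0.03,0.1,0],"roll":4},
    {"gripper":0,"travel":[0,0,0],"roll":0},
  ],
)

```text
time: 14.1
tool_pos: [0.5131, -0.1522, 0.2609]
ee_rot: [[0.323, 0.946, 0.0], [0.946, -0.323, 0.0], [0.0, 0.0, -1.0]]
force: [-2.8, 0.8, 5.1]
width: 0.0068
finger_force: 60.1
```

```bash
python3 m.py
```

```text
14.1 [ 513.09 -152.2   260.9 ] yaw 71.14 F [-2.8  0.8  5.1] M [ 0.185  0.529 -0.028] q7 -0.2635 tau7 -1.252 w 0.0068
```

Request:
step_arm(
  commands=[
    {"gripper":0,"travel":[-0.1,-0.25,-0.4],"roll":0},
    {"gripper":0,"travel":[-0.03,0.1,0],"roll":4},
    {"gripper":0,"travel":[-0.03,0.1,0],"roll":4},
    {"gripper":0,"travel":[-0.03,0.1,0],"roll":4},
    {"gripper":0,"travel":[-0.03,0.1,0],"roll":4},
    {"gripper":0,"travel":[-0.03,0.1,0],"roll":4},
    {"gripper":0,"travel":[0,0,0],"roll":0},
  ],
)

```text
time: 14.8
tool_pos: [0.5132, -0.1525, 0.261]
ee_rot: [[0.627, 0.779, 0.0], [0.779, -0.627, 0.0], [0.0, -0.0, -1.0]]
force: [0.3, 0.7, 0.6]
width: 0.0069
finger_force: 59.5
```

```bash
python3 m.py
```

```text
14.8 [ 513.24 -152.49  260.95] yaw 51.16 F [0.3 0.7 0.6] M [ 0.332 -0.133  0.011] q7 -0.5969 tau7 -1.282 w 0.0069
```

Request:
step_arm(
  commands=[
    {"gripper":0,"travel":[0,0,0],"roll":0},
  ],
)

```text
time: 14.9
tool_pos: [0.5132, -0.1525, 0.261]
ee_rot: [[0.625, 0.78, 0.0], [0.78, -0.625, 0.0], [0.0, -0.0, -1.0]]
force: [1.5, 0.9, -0.2]
width: 0.0071
finger_force: 59.5
```

```bash
python3 m.py
```

```text
14.9 [ 513.22 -152.55  260.99] yaw 51.29 F [ 1.5  0.9 -0.2] M [ 0.386 -0.126 -0.067] q7 -0.5947 tau7 -0.188 w 0.0071
```

```bash
cat > m.py <<'E'
from h import *
import sys
S=[]
for i in range(int(sys.argv[1]) if len(sys.argv)>1 else 4):
    if i: r.camera("side")
    S.append(r.sense())
s=S[-1]; R=np.array(s["ee_rot"]); M=np.array([x["moment"] for x in S]); F=np.array([x["force"] for x in S])
print(round(s["time"],2),np.round(np.array(s["tool_pos"])*1000,2),"yaw %.2f"%np.degrees(np.arctan2(R[1,0],R[0,0])),"F",np.round(F.mean(0),1),"M",np.round(M.mean(0),3),"Mz",np.round(M[:,2],3),"q7 %.4f tau7 %s"%(s["joint_pos"][6],np.round([x["tau"][6] for x in S],2)))
E
python3 m.py 5
```

```text
15.1 [ 513.17 -152.64  261.01] yaw 51.17 F [ 1.1  1.3 -0.2] M [ 0.405 -0.181  0.001] Mz [-0.067  0.005  0.028  0.001  0.036] q7 -0.5967 tau7 [-0.19 -0.03  0.02  0.03  0.02]
```

Request:
step_arm(
  commands=[
    {"gripper":0,"travel":[-0.01,0.03,0],"roll":1},
    {"gripper":0,"travel":[0,0,0],"roll":0},
  ],
)

```text
time: 15.3
tool_pos: [0.5132, -0.1527, 0.261]
ee_rot: [[0.642, 0.767, -0.0], [0.767, -0.642, 0.0], [0.0, -0.0, -1.0]]
force: [0.7, 1.5, -1.7]
width: 0.0068
finger_force: 59.4
```

```bash
python3 m.py 4
```

```text
15.45 [ 513.18 -152.69  261.07] yaw 50.10 F [ 1.3  2.1 -1.7] M [ 0.507 -0.315  0.032] Mz [-0.007  0.039  0.04   0.056] q7 -0.6145 tau7 [-0.27 -0.16 -0.08 -0.05]
```

Request:
step_arm(
  commands=[
    {"gripper":0,"travel":[0.2,-0.05,0.15],"roll":1},
    {"gripper":0,"travel":[0,0,0],"roll":1},
    {"gripper":0,"travel":[0,0,0],"roll":1},
    {"gripper":0,"travel":[0,0,0],"roll":1},
    {"gripper":0,"travel":[0,0,0],"roll":0},
  ],
)

```text
time: 15.95
tool_pos: [0.5133, -0.1526, 0.261]
ee_rot: [[0.694, 0.72, 0.0], [0.72, -0.694, -0.0], [-0.0, 0.0, -1.0]]
force: [0.2, 2.3, -0.8]
width: 0.0065
finger_force: 59.4
```

```bash
python3 m.py 4
```

```text
16.1 [ 513.25 -152.63  261.  ] yaw 46.09 F [ 1.   2.  -0.4] M [ 0.386 -0.158  0.044] Mz [0.067 0.023 0.024 0.061] q7 -0.6822 tau7 [-0.35 -0.2  -0.1  -0.05]
```

Request:
step_arm(
  commands=[
    {"gripper":0,"travel":[0,0,0],"roll":1},
    {"gripper":0,"travel":[0,0,0],"roll":1},
    {"gripper":0,"travel":[0,0,0],"roll":0},
  ],
)

```text
time: 16.4
tool_pos: [0.5133, -0.1526, 0.261]
ee_rot: [[0.719, 0.695, 0.0], [0.695, -0.719, -0.0], [0.0, 0.0, -1.0]]
force: [1.4, 1.6, -1.0]
width: 0.0069
finger_force: 59.4
```

```bash
python3 m.py 4
```

```text
16.55 [ 513.27 -152.61  261.01] yaw 44.09 F [ 1.1  1.5 -0.4] M [ 0.266 -0.169  0.056] Mz [0.099 0.012 0.039 0.075] q7 -0.7158 tau7 [-0.35 -0.2  -0.1  -0.06]
```

Request:
step_arm(
  commands=[
    {"gripper":0,"travel":[0,0,0],"roll":1},
    {"gripper":0,"travel":[0,0,0],"roll":1},
    {"gripper":0,"travel":[0,0,0],"roll":0},
  ],
)

```text
time: 16.85
tool_pos: [0.5133, -0.1526, 0.261]
ee_rot: [[0.743, 0.669, 0.0], [0.669, -0.743, -0.0], [0.0, 0.0, -1.0]]
force: [0.8, 0.3, 0.8]
width: 0.0069
finger_force: 59.4
```

```bash
python3 m.py 4
```

```text
17.0 [ 513.31 -152.62  261.02] yaw 42.09 F [ 1.1  0.6 -0.1] M [ 0.238 -0.252  0.038] Mz [0.015 0.038 0.043 0.054] q7 -0.7493 tau7 [-0.35 -0.2  -0.1  -0.06]
```

Request:
step_arm(
  commands=[
    {"gripper":0,"travel":[0,0,0],"roll":1},
    {"gripper":0,"travel":[0,0,0],"roll":0},
  ],
)

```text
time: 17.2
tool_pos: [0.5133, -0.1526, 0.261]
ee_rot: [[0.754, 0.656, 0.0], [0.656, -0.754, -0.0], [0.0, 0.0, -1.0]]
force: [1.3, 0.2, -0.8]
width: 0.0065
finger_force: 59.4
```

```bash
python3 m.py 4
```

```text
17.35 [ 513.29 -152.66  261.  ] yaw 41.08 F [ 1.3  0.8 -1. ] M [ 0.156 -0.307  0.031] Mz [0.044 0.038 0.027 0.013] q7 -0.7662 tau7 [-0.29 -0.18 -0.09 -0.06]
```

Request:
step_arm(
  commands=[
    {"gripper":0,"travel":[0,0,0],"roll":1},
    {"gripper":0,"travel":[0,0,0],"roll":0},
  ],
)

```text
time: 17.55
tool_pos: [0.5133, -0.1526, 0.261]
ee_rot: [[0.766, 0.643, 0.0], [0.643, -0.766, -0.0], [0.0, 0.0, -1.0]]
force: [1.9, -0.3, -0.3]
width: 0.0068
finger_force: 59.3
```

```bash
python3 m.py 4
```

```text
17.7 [ 513.32 -152.63  261.03] yaw 40.08 F [ 1.6  0.1 -0.3] M [ 0.099 -0.343  0.044] Mz [0.069 0.047 0.057 0.003] q7 -0.7830 tau7 [-0.3  -0.18 -0.1  -0.06]
```

Request:
step_arm(
  commands=[
    {"gripper":0,"travel":[0,0,0],"roll":1},
    {"gripper":0,"travel":[0,0,0],"roll":0},
  ],
)

```text
time: 17.9
tool_pos: [0.5133, -0.1526, 0.261]
ee_rot: [[0.777, 0.63, 0.0], [0.63, -0.777, -0.0], [0.0, 0.0, -1.0]]
force: [1.4, 0.3, -0.3]
width: 0.0068
finger_force: 59.3
```

```bash
python3 m.py 4
```

```text
18.05 [ 513.29 -152.62  261.  ] yaw 39.08 F [ 1.5  0.3 -0.6] M [ 0.047 -0.414  0.026] Mz [ 0.026  0.042 -0.03   0.064] q7 -0.7997 tau7 [-0.3  -0.18 -0.1  -0.06]
```

Request:
step_arm(
  commands=[
    {"gripper":0,"travel":[0.15,0.13,0],"roll":1},
    {"gripper":0,"travel":[0,0,0],"roll":0},
  ],
)

```text
time: 18.25
tool_pos: [0.5134, -0.1526, 0.261]
ee_rot: [[0.788, 0.616, -0.0], [0.616, -0.788, 0.0], [-0.0, -0.0, -1.0]]
force: [1.5, 0.1, -0.3]
width: 0.0069
finger_force: 59.4
```

```bash
python3 m.py 4
```

```text
18.4 [ 513.41 -152.63  260.98] yaw 38.08 F [ 0.7  0.  -0. ] M [ 0.013 -0.167  0.041] Mz [0.02  0.086 0.038 0.022] q7 -0.8167 tau7 [-0.3  -0.18 -0.1  -0.06]
```

Request:
step_arm(
  commands=[
    {"gripper":0,"travel":[0,0,0],"roll":1},
    {"gripper":0,"travel":[0,0,0],"roll":0},
  ],
)

```text
time: 18.6
tool_pos: [0.5134, -0.1526, 0.261]
ee_rot: [[0.798, 0.602, -0.0], [0.602, -0.798, 0.0], [-0.0, -0.0, -1.0]]
force: [0.4, -1.2, -0.1]
width: 0.0075
finger_force: 59.4
```

```bash
python3 m.py 4
```

```text
18.75 [ 513.41 -152.63  260.96] yaw 37.08 F [ 0.7 -0.7 -0. ] M [-0.02  -0.141  0.041] Mz [0.04  0.026 0.015 0.084] q7 -0.8335 tau7 [-0.3  -0.18 -0.1  -0.06]
```

Request:
step_arm(
  commands=[
    {"gripper":0,"travel":[0,0,0],"roll":1},
    {"gripper":0,"travel":[0,0,0],"roll":0},
  ],
)

```text
time: 18.95
tool_pos: [0.5134, -0.1527, 0.2609]
ee_rot: [[0.809, 0.588, -0.0], [0.588, -0.809, -0.0], [-0.0, -0.0, -1.0]]
force: [1.4, -0.6, 0.1]
width: 0.0065
finger_force: 59.4
```

```bash
python3 m.py 4
```

```text
19.1 [ 513.44 -152.6   260.97] yaw 36.08 F [0.2 0.1 0.1] M [-0.076 -0.098  0.044] Mz [0.045 0.032 0.021 0.08 ] q7 -0.8503 tau7 [-0.3  -0.18 -0.1  -0.06]
```

Request:
step_arm(
  commands=[
    {"gripper":0,"travel":[0,0,0],"roll":1},
    {"gripper":0,"travel":[0,0,0],"roll":0},
  ],
)

```text
time: 19.3
tool_pos: [0.5134, -0.1526, 0.261]
ee_rot: [[0.819, 0.574, -0.0], [0.574, -0.819, 0.0], [-0.0, -0.0, -1.0]]
force: [0.5, -0.4, 0.7]
width: 0.007
finger_force: 59.4
```

```bash
python3 m.py 4
```

```text
19.45 [ 513.44 -152.63  260.98] yaw 35.08 F [ 0.2 -0.8  0.5] M [-0.125 -0.067  0.053] Mz [0.042 0.089 0.029 0.051] q7 -0.8670 tau7 [-0.3  -0.18 -0.1  -0.06]
```

Request:
step_arm(
  commands=[
    {"gripper":0,"travel":[-0.06,0.08,0],"roll":1},
    {"gripper":0,"travel":[0,0,0],"roll":0},
  ],
)

```text
time: 19.65
tool_pos: [0.5135, -0.1527, 0.261]
ee_rot: [[0.829, 0.56, -0.0], [0.56, -0.829, 0.0], [0.0, -0.0, -1.0]]
force: [0.4, -0.1, 0.2]
width: 0.0068
finger_force: 59.5
```

```bash
python3 m.py 4
```

```text
19.8 [ 513.44 -152.65  260.95] yaw 34.09 F [ 0.1 -0.6 -0.3] M [-0.063 -0.119  0.047] Mz [0.071 0.019 0.061 0.037] q7 -0.8837 tau7 [-0.3  -0.19 -0.1  -0.07]
```

Request:
step_arm(
  commands=[
    {"gripper":0,"travel":[0,0,0],"roll":1},
    {"gripper":0,"travel":[0,0,0],"roll":0},
  ],
)

```text
time: 20.0
tool_pos: [0.5134, -0.1527, 0.261]
ee_rot: [[0.838, 0.545, -0.0], [0.545, -0.838, 0.0], [-0.0, -0.0, -1.0]]
force: [1.9, -0.5, 1.1]
width: 0.0071
finger_force: 59.5
```

```bash
python3 m.py 4
```

```text
20.15 [ 513.46 -152.66  260.96] yaw 33.09 F [ 0.2 -0.1  0.1] M [-0.074 -0.098  0.089] Mz [0.098 0.099 0.079 0.078] q7 -0.9005 tau7 [-0.34 -0.22 -0.14 -0.1 ]
```

The moment rose from 0.045 to 0.09 N m and tau7 rose with it, so the stop has been reached at about 62°. One small nudge to confirm.

Request:
step_arm(
  commands=[
    {"gripper":0,"travel":[0,0,0],"roll":0.4},
    {"gripper":0,"travel":[0,0,0],"roll":0},
  ],
)

```text
time: 20.35
tool_pos: [0.5134, -0.1527, 0.261]
ee_rot: [[0.842, 0.54, -0.0], [0.54, -0.842, 0.0], [0.0, -0.0, -1.0]]
force: [0.1, -0.1, 0.6]
width: 0.0069
finger_force: 59.5
```

```bash
python3 m.py 5
```

```text
20.55 [ 513.48 -152.68  260.99] yaw 32.68 F [ 0.3 -0.1  0.2] M [-0.067 -0.069  0.078] Mz [0.057 0.108 0.108 0.095 0.023] q7 -0.9072 tau7 [-0.21 -0.16 -0.12 -0.11 -0.1 ]
```

Stop confirmed, with the torque held at about 0.08–0.1 N m. Turning back home along the same path.

Request:
step_arm(
  commands=[
    {"gripper":0,"travel":[0.06,-0.08,0],"roll":-4.4},
    {"gripper":0,"travel":[-0.15,-0.13,0],"roll":-5},
    {"gripper":0,"travel":[-0.1,0.02,0],"roll":-5},
    {"gripper":0,"travel":[-0.1,0.03,0],"roll":-4},
    {"gripper":0,"travel":[0.03,-0.1,0],"roll":-4},
    {"gripper":0,"travel":[0.03,-0.1,0],"roll":-4},
    {"gripper":0,"travel":[0.03,-0.1,0],"roll":-4},
    {"gripper":0,"travel":[0.03,-0.1,0],"roll":-4},
    {"gripper":0,"travel":[0.08,0.05,0],"roll":-4},
    {"gripper":0,"travel":[0.08,0.0,0],"roll":-4},
    {"gripper":0,"travel":[0.03,-0.1,0],"roll":-4},
    {"gripper":0,"travel":[0.03,-0.1,0],"roll":-4},
    {"gripper":0,"travel":[0.03,-0.1,0],"roll":-4},
    {"gripper":0,"travel":[0.03,-0.1,0],"roll":-4},
    {"gripper":0,"travel":[0.03,-0.1,0],"roll":-4},
    {"gripper":0,"travel":[0,0,0],"roll":0},
    {"gripper":0,"travel":[0,0,0],"roll":0},
  ],
)

```text
time: 22.25
tool_pos: [0.5124, -0.1521, 0.2609]
ee_rot: [[-0.086, 0.996, -0.0], [0.996, 0.086, 0.0], [0.0, -0.0, -1.0]]
force: [-0.1, 0.2, 0.4]
width: 0.0072
finger_force: 59.5
```

```bash
python3 m.py 4
```

```text
22.4 [ 512.45 -152.09  260.92] yaw 95.00 F [-0.6  0.   0.3] M [-0.002  0.025 -0.006] Mz [-0.004 -0.007 -0.031  0.017] q7 0.1352 tau7 [ 0.2   0.04 -0.01 -0.02]
```

Request:
step_arm(
  commands=[
    {"gripper":0,"travel":[0,0,-1],"roll":0},
    {"gripper":0,"travel":[0,0,-1],"roll":0},
    {"gripper":0,"travel":[0,0,-1.5],"roll":0},
    {"gripper":0,"travel":[0,0,-2],"roll":0},
    {"gripper":0,"travel":[0,0,-2],"roll":0},
    {"gripper":0,"travel":[0,0,0],"roll":0},
  ],
)

```text
time: 23.0
tool_pos: [0.5127, -0.1521, 0.2689]
ee_rot: [[-0.088, 0.996, 0.001], [0.996, 0.088, -0.0], [-0.0, 0.001, -1.0]]
force: [0.4, 0.8, -0.4]
width: 0.0069
finger_force: 59.5
```

```bash
python3 m.py 3
```

```text
23.1 [ 512.54 -152.12  268.56] yaw 95.08 F [ 0.2  0.7 -0.4] M [ 0.018 -0.017  0.009] Mz [-0.005  0.021  0.012] q7 0.1422 tau7 [0.03 0.01 0.  ]
```

Request:
step_arm(
  commands=[
    {"gripper":0,"travel":[0,0,-4],"roll":0},
    {"gripper":0,"travel":[0,0,-8],"roll":0},
    {"gripper":0,"travel":[0,0,-10],"roll":0},
    {"gripper":0,"travel":[0,0,-10],"roll":0},
    {"gripper":0,"travel":[0,0,-11.5],"roll":0},
  ],
)

```text
time: 23.6
tool_pos: [0.5126, -0.152, 0.3132]
ee_rot: [[-0.089, 0.996, 0.0], [0.996, 0.089, -0.0], [-0.0, 0.0, -1.0]]
force: [0.6, -0.1, -1.1]
width: 0.0068
finger_force: 59.4
```

Request:
step_arm(
  commands=[
    {"gripper":0,"travel":[13.3,0,0],"roll":0},
    {"gripper":0,"travel":[35,2,0],"roll":0},
    {"gripper":0,"travel":[35,2,0],"roll":0},
    {"gripper":0,"travel":[35,2,0],"roll":0},
    {"gripper":0,"travel":[35,2,0],"roll":0},
    {"gripper":0,"travel":[35,2,0],"roll":0},
    {"gripper":0,"travel":[35,2,0],"roll":0},
    {"gripper":0,"travel":[35,2,0],"roll":0},
    {"gripper":0,"travel":[35,2.9,0],"roll":0},
    {"gripper":0,"travel":[35,3,0],"roll":0},
    {"gripper":0,"travel":[35,2,0],"roll":0},
    {"gripper":0,"travel":[20,1,0],"roll":0},
    {"gripper":0,"travel":[15,1,0],"roll":1},
    {"gripper":0,"travel":[0,0,0],"roll":0},
    {"gripper":0,"travel":[0,0,0],"roll":0},
    {"gripper":0,"travel":[0,0,0],"roll":0},
    {"gripper":0,"travel":[0,0,0],"roll":0},
  ],
)

```text
time: 25.3
tool_pos: [0.5013, 0.2457, 0.3119]
ee_rot: [[-0.07, 0.998, 0.0], [0.998, 0.07, -0.001], [-0.001, -0.0, -1.0]]
force: [0.4, -1.1, 0.1]
width: 0.0071
finger_force: 59.4
```

```bash
python3 m.py 3; python3 - <<'E'
from h import *
s=r.sense(); print(np.round(np.array(s["tool_pos"])*1000,2)); im=r.camera("wrist"); cv2.imwrite("pics/w7.png",im); g=cv2.cvtColor(im,cv2.COLOR_BGR2GRAY); g4=cv2.cvtColor(cv2.imread("pics/w4.png"),cv2.COLOR_BGR2GRAY)
for q in(g4,g):
    print(np.arange(275,292))
    for v in (198,199,200,201,218,219,220,221,222,230,231,232,233,236): print(v,q[v,275:292])
E
```

```text
25.4 [501.26 245.95 312.02] yaw 94.01 F [ 0.3 -0.2 -0.1] M [-0.029 -0.029  0.003] Mz [ 0.03  -0.013 -0.008] q7 -0.6766 tau7 [0.01 0.01 0.01]
[501.26 245.95 312.02]
[275 276 277 278 279 280 281 282 283 284 285 286 287 288 289 290 291]
198 [251 252 251 251 251 251 251 251 251 251 251 251 251 251 251 251 251]
199 [251 251 248 244 245 245 245 246 246 246 246 245 245 247 250 251 251]
200 [251 250 243 234 240 246 247 247 247 247 247 238 229 241 250 251 251]
201 [251 250 243 231 244 252 252 252 252 252 252 240 220 240 250 251 251]
218 [251 251 244 216 161 134 133 134 134 134 136 165 215 243 251 251 251]
219 [251 251 244 224 198 188 190 192 194 195 195 205 224 242 250 251 251]
220 [251 251 244 233 232 234 235 235 235 235 235 233 233 242 250 251 251]
221 [251 251 247 243 244 244 244 244 243 243 242 241 241 246 251 251 251]
222 [251 251 251 251 251 251 250 251 251 250 250 250 250 251 251 251 251]
230 [251 251 251 252 252 253 254 254 253 253 252 252 251 251 251 251 251]
231 [251 251 252 251 245 237 237 239 239 238 248 252 252 251 251 251 251]
232 [251 251 252 248 211 140 135 144 143 151 222 251
[... 575 characters left out ...]
8 168 171 189 218 238 247 249 249]
219 [249 248 240 223 217 219 220 220 220 220 219 223 227 237 247 249 249]
220 [249 249 244 236 236 237 237 237 236 234 234 233 233 239 247 249 249]
221 [249 249 248 246 246 246 246 246 246 246 246 245 245 246 248 249 249]
222 [249 249 250 250 250 250 250 250 250 250 250 250 250 249 249 249 249]
230 [248 249 249 250 250 251 251 252 251 250 250 250 250 249 249 248 248]
231 [248 249 250 248 240 231 232 234 233 233 244 250 250 249 249 248 248]
232 [248 249 250 244 202 134 128 137 136 146 225 250 250 249 249 248 248]
233 [248 249 250 245 192 109  99 102 100 112 206 249 250 249 249 248 248]
236 [248 249 250 237 163 104 101 102 101 109 188 244 250 249 248 248 248]
```

The key hasn't shifted in the grip. The slot image is offset by about 0.5 px, so a small correction and then down to just above the slot.

Request:
step_arm(
  commands=[
    {"gripper":0,"travel":[0.8,0.2,10],"roll":0},
    {"gripper":0,"travel":[0,0,12],"roll":0},
    {"gripper":0,"travel":[0,0,12],"roll":0},
    {"gripper":0,"travel":[0,0,12],"roll":0},
    {"gripper":0,"travel":[0,0,10],"roll":0},
    {"gripper":0,"travel":[0,0,5],"roll":0},
    {"gripper":0,"travel":[0,0,0],"roll":0},
    {"gripper":0,"travel":[0,0,0],"roll":0},
    {"gripper":0,"travel":[0,0,0],"roll":0},
  ],
)

```text
time: 26.35
tool_pos: [0.5014, 0.2477, 0.2515]
ee_rot: [[-0.071, 0.997, 0.001], [0.997, 0.071, 0.0], [0.0, 0.001, -1.0]]
force: [0.7, 0.3, -0.4]
width: 0.007
finger_force: 59.4
```

```bash
python3 m.py 3
```

```text
26.45 [501.38 247.67 251.52] yaw 94.07 F [ 0.3  0.1 -0.3] M [-0.019 -0.002  0.015] Mz [ 0.053 -0.024  0.015] q7 -0.7286 tau7 [-0.  0.  0.]
```

Request:
step_arm(
  commands=[
    {"gripper":0,"travel":[-0.4,0,2],"roll":0},
    {"gripper":0,"travel":[0,0,2],"roll":0},
    {"gripper":0,"travel":[0,0,1],"roll":0},
    {"gripper":0,"travel":[0,0,1],"roll":0},
    {"gripper":0,"travel":[0,0,1],"roll":0},
    {"gripper":0,"travel":[0,0,1],"roll":0},
    {"gripper":0,"travel":[0,0,0],"roll":0},
  ],
)

```text
time: 27.15
tool_pos: [0.5012, 0.2471, 0.2428]
ee_rot: [[-0.071, 0.997, -0.0], [0.997, 0.071, -0.0], [0.0, -0.0, -1.0]]
force: [-0.1, -0.4, -0.0]
width: 0.0071
finger_force: 59.4
```

Tip 3 mm into the slot with no force. Continuing down to 222 mm.

Request:
step_arm(
  commands=[
    {"gripper":0,"travel":[0,0,2],"roll":0},
    {"gripper":0,"travel":[0,0,2],"roll":0},
    {"gripper":0,"travel":[0,0,3],"roll":0},
    {"gripper":0,"travel":[0,0,3],"roll":0},
    {"gripper":0,"travel":[0,0,3],"roll":0},
    {"gripper":0,"travel":[0,0,3],"roll":0},
    {"gripper":0,"travel":[0,0,2],"roll":0},
    {"gripper":0,"travel":[0,0,1],"roll":0},
    {"gripper":0,"travel":[0,0,0],"roll":0},
    {"gripper":0,"travel":[0,0,0],"roll":0},
  ],
)

```text
time: 28.15
tool_pos: [0.5013, 0.2472, 0.2241]
ee_rot: [[-0.071, 0.997, 0.0], [0.997, 0.071, 0.0], [0.0, 0.0, -1.0]]
force: [0.4, -0.3, -0.6]
width: 0.0068
finger_force: 59.4
```

```bash
python3 m.py 3
```

```text
28.25 [501.27 247.21 224.14] yaw 94.08 F [ 0.1 -0.3 -0.3] M [ 0.021 -0.015  0.006] Mz [ 0.006  0.017 -0.006] q7 -0.7522 tau7 [-0. -0.  0.]
```

Request:
step_arm(
  commands=[
    {"gripper":0,"travel":[0,0,0.7],"roll":0},
    {"gripper":0,"travel":[0,0,0.7],"roll":0},
    {"gripper":0,"travel":[0,0,0.5],"roll":0},
    {"gripper":0,"travel":[0,0,0.5],"roll":0},
    {"gripper":0,"travel":[0,0,0],"roll":0},
  ],
)

```text
time: 28.75
tool_pos: [0.5012, 0.2472, 0.222]
ee_rot: [[-0.071, 0.997, 0.0], [0.997, 0.071, -0.0], [-0.0, 0.0, -1.0]]
force: [-1.8, -1.0, 4.5]
width: 0.007
finger_force: 60.4
```

```bash
python3 m.py 3
```

```text
28.85 [501.23 247.21 221.98] yaw 94.08 F [-1.8 -0.9  4.9] M [-0.309  0.415 -0.004] Mz [ 0.008  0.034 -0.054] q7 -0.7545 tau7 [-0.01 -0.   -0.  ]
```

The collar is seated on the block, with 4.9 N at the original height. Releasing, then moving up.

Request:
step_arm(
  commands=[
    {"gripper":0.3,"travel":[0,0,0],"roll":0},
    {"gripper":0.6,"travel":[0,0,0],"roll":0},
    {"gripper":1,"travel":[0,0,0],"roll":0},
    {"gripper":1,"travel":[0,0,0],"roll":0},
    {"gripper":1,"travel":[0,0,0],"roll":0},
    {"gripper":1,"travel":[0,0,0],"roll":0},
    {"gripper":1,"travel":[0,0,0],"roll":0},
    {"gripper":1,"travel":[0,0,0],"roll":0},
  ],
)

```text
time: 29.65
tool_pos: [0.5012, 0.2472, 0.2216]
ee_rot: [[-0.071, 0.997, 0.0], [0.997, 0.071, 0.0], [0.0, 0.0, -1.0]]
force: [-0.4, -0.8, 0.2]
width: 0.0854
finger_force: 0.0
```

Request:
step_arm(
  commands=[
    {"gripper":1,"travel":[0,0,-5],"roll":0},
    {"gripper":1,"travel":[0,0,-10],"roll":0},
    {"gripper":1,"travel":[0,0,-15],"roll":0},
    {"gripper":1,"travel":[0,0,-20],"roll":0},
    {"gripper":1,"travel":[0,0,-20],"roll":0},
    {"gripper":1,"travel":[0,0,0],"roll":0},
    {"gripper":1,"travel":[0,0,0],"roll":0},
  ],
)

```text
time: 30.35
tool_pos: [0.5014, 0.2472, 0.2927]
ee_rot: [[-0.071, 0.997, 0.002], [0.997, 0.071, 0.0], [0.0, 0.002, -1.0]]
force: [-1.0, 0.9, -0.3]
width: 0.0854
finger_force: 0.0
```

```bash
python3 - <<'E'
from h import *
a=r.camera("wrist"); s=r.camera("side"); b=cv2.imread("pics/w3.png")
M=np.hstack([cv2.resize(x[80:320,220:350],None,fx=1.8,fy=1.8) for x in(b,a)]+[cv2.resize(s[225:312,295:345],(234,432))]); cv2.imwrite("pics/f.png",M); print(M.shape,r.sense()["time"],r.sense()["tool_pos"])
E
```

```text
(432, 702, 3) 30.45 [0.5010754  0.2469453  0.29135986]
```

View pics/f.png

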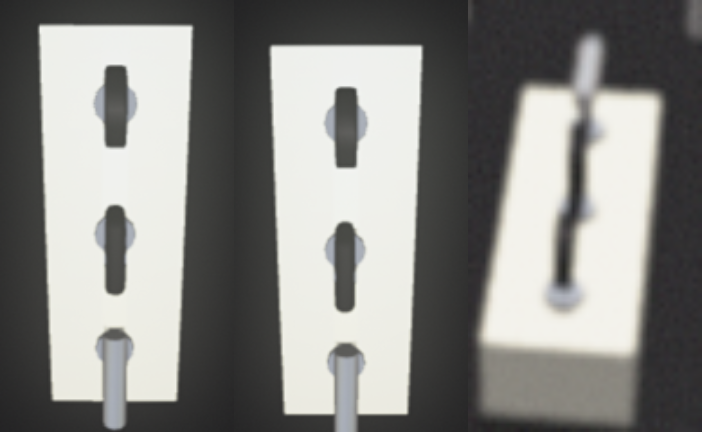

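The picture shows all three keys upright with their collars on the block, the same as before. The oblong key is at (345,266), in the middle slot, and the gripper is clear. Handing in.

```bash
python3 -c "
from rig import r
print(r.sign_off())"
```

```text
the job is handed in; nothing more can be done
None
```

I pushed the oblong key home in the lock, turned it clockwise about 62° to its stop (about 0.09 N m) and back, withdrew it, stood it fully down in its slot with the gripper clear, and handed the job in at about 30 s.

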